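# Align the flat of a calibration disc on a microscope stage plate

## Robot

A 6-joint arm with a two-finger parallel gripper is mounted at the origin on the work surface. World frame = base frame: x ahead of the robot, y to its left, z up, the work surface at z = 0. Lengths are in m, angles in degrees, forces in N, time in s.
With the tool pointing down it reaches from about 0.4 to 0.825 m from the base axis. Payload 7 kg.
Tool frame: the origin (TCP) lies midway between the tips of the shut fingers; the grasp point (between the pads) lies 19 mm behind it; z points along the fingers, y is the line along which they close (so a half turn about z gives the same grasp; the last joint's range is limited). The gripper opens to 88 mm and grips with 3 to 60 N. Pads are 19 mm wide; open, the fingers measure 130 mm over their backs; the gripper's body (78 mm by 193 mm) begins 47 mm behind the grasp point.
Start: joints at [92.538, 20.546, 0.682, 0, -70.136, -16.507], TCP at [0.163, 0.655, 0.227] pointing down, gripper open.
Joint ranges: [-176.03, 176.03], [-82.01, 121.73], [-58.28, 71.71], [-173.87, 95.51], [-174.79, -0.11], [-173.66, 173.66]. Speed limits (degrees/s): [136.94, 136.94, 172.46, 180, 180, 180].

## Interface

Orientations are given as [roll, pitch, yaw] about the fixed x, y, z axes, in that order (R = Rz(yaw) Ry(pitch) Rx(roll)).
In Python, from plant import ctrl, viewer, close_job gives the robot as it stands. The module is installed in compiled form; this text tells all that it offers.
- The arm moves only by the tool step_arm, never from a script. Its argument "moves" is a list that holds one entry, the list of rows, each a list of 5 numbers: the shift along the world's x, y, z in cm, then the turn about the world's z in rad, then the finger opening in cm, from 0 to 8.76. In form: [[[tx, ty, tz, twist, grip], ...]]. A call has 1 to 10 rows; each row shifts and turns the commanded pose from where the row before left it; what a row does not reach is not made up. A row lasts 1/10 s, in which the tool goes at most 50 mm and 8.59 degrees, less where a joint would pass 70% of its speed; a pose out of reach is approached as far as the arm can. A call with a gripper value outside its range is refused whole. The fingers move at their own pace and stop on an object; the grip force is fixed at half the most. Time passes only in rows, so rows that do not move let the fingers close. It gives the time, the measured TCP pose, the force, the opening and the grip force at its end, in the units of the state.
- ctrl.get_obs(): the state, without advancing time (a new reading comes with each control period).
- viewer.snapshot(name): name is "side" or "top"; returns (picture, depth): 480x640x3 uint8, blue, green, red; 480x640 float32, m along the optical axis (not along the pixel's ray), 0 where there is no reading.
- viewer.camera_info(name): a dict with "camera_matrix" (3x3 intrinsics, pixels), "eye" and "orientation" of the camera in the world. Camera axes: x right, y down, z forward; pixel columns grow to the right and rows downward; lengths in m; the calibration is good to about 2 mm. A picture is of the moment at which its call begins. camera_info takes no time and is no camera call.
- close_job(): hands the job in; it is judged then, once.
The state is a dict: "clock": time; "joint_pos": joint angles; "qvel": joint speeds; "tau": joint torques, N m; "tool_pos": TCP position; "orientation": TCP orientation; "force": force on the tool from outside, world axes, zero at the start; "moment": the same for the moment, N m; "opening": finger opening in m; "gripper_force": force on a finger pad.
Only numpy, scipy, OpenCV 4.12 (cv2) and the standard library are available. Lean on these libraries where they do the work, as an engineer would, in place of code of your own. Each camera call takes 0.05 s, during which the arm holds its last target. There are 200 camera calls.

## Task

Load the black stage plate for the microscope: with light fingertip pressure on the blue metal rim of the calibration disc, turn the disc where it lies until its flat faces the brass alignment bar, and slide it forward until the flat is pressed firmly and lies flush along the bar. Then swing the keeper arm by its black stud all the way across, so that its end lies over the disc's rim, and let go. The disc's target is brittle glass: never touch the glass, never bear on the disc with more than 15 N, do not lift or tip the disc, and leave everything else on the desk alone.

Things in the scene. Friction and masses are not known exactly. Their poses are not given: they have to be found in the camera images.
- plate: Black stage plate, fixed to the desk; outline x -95 to +75 mm, y -95 to +95 mm, top face 20 mm above the desk. Origin at desk level; x points to the alignment bar, z up. Two aluminium rails, 8 mm wide, 7 mm high above the plate, run from x = -45 to +35 mm, their inner faces at y = +46.5 and -46.5 mm; the disc lies between them. The side opposite the bar is open
- bar: Brass alignment bar fixed on the plate: 12 mm thick along x, 60 mm long along y, 7 mm high above the plate. Origin at the middle of the foot of the face that looks to the disc (-x)
- bar_face (a point): Middle of the bar's contact face (the face towards -x of the plate), 3.5 mm above the plate's top; axes as the plate's. The seated flat lies against this face
- disc: Loose calibration disc, 90 mm diameter, 9 mm high, about 0.15 kg, lying on slippery 1 mm glides (friction about 0.15; fingertips grip its top far better). Origin: centre of the underside; x points to the middle of the flat, z up. Starts between the rails, centre 46 to 58 mm from the bar face, turned 40 degrees or more either way. The top of its blue metal rim is 2 mm above the rails and the bar
- disc_center (a point): Centre of the disc, 5 mm above its underside and 4 mm below the top of its rim; axes as the disc's. The blue metal rim is a ring from 28 to 45 mm (to 38 mm at the flat) from the centre
- disc_flat (a point): Middle of the disc's flat edge, 38 mm from the centre along the disc's x, 5 mm above its underside. The flat is 48 mm long
- glass: White glass target with a black cross and dots, 28 mm radius in the middle of the disc, 2 mm below the top of the rim; origin at the centre of the disc's underside; must not be touched
- keeper (a joint): Steel keeper arm on a pivot on the plate's +y side: 0 points to -x of the plate, clear of the disc (starts at 0 to 0.25 rad); grows anticlockwise from above; 1.571, its stop, points to -y, over the rim of the seated disc. Stays where left; takes about 1.5 N at the stud. Arm 48 mm long, 12 mm wide, underside 10.5 mm and top 13.5 mm above the plate; passes 1.5 mm over the disc's rim
- keeper_stud (a point): Middle height of the black upright stud on the keeper arm: 10 mm diameter, 24 mm high (its foot, 12 mm below this point, is on the arm's top), 34 mm from the pivot axis; turns with the arm
- keeper_pivot (a point): Axis of the keeper's pivot at the height of the arm's underside (10.5 mm above the plate): 40 mm from the bar face towards -x and 78 mm to +y of the plate's middle line; axes as the plate's
- vial: Small yellowish sample vial with white cap, 26 mm diameter, 45 mm high, standing beside the plate; bystander, origin under its foot
- oil_bottle: Small amber oil bottle with black cap, 32 mm diameter, 70 mm high, standing beside the plate; bystander, origin under its foot
- tweezers: Steel tweezers, 120 mm long, 8 mm high, lying beside the plate; bystander, origin under the middle
- phone: Black phone, 150 x 72 x 8 mm, lying on the desk; bystander
- pen: Blue pen, 140 mm long, lying on the desk; bystander
- disc_case: Open black case, 110 mm square, 22 mm high, with a spare round metal disc in it; bystander
There are look-alikes about, which are no part of the job. There is more than one size of the disc; the one meant has the size given above.

How it is judged (in metres and radians):
On the way, in this order (a step that is already met when the one before it is completed fails the run):
1. the flat is pressed home along the bar: flat within 1.5 mm of the bar face and within 0.03 rad of parallel, pushed against the bar with more than 2 N (x of disc_flat in the frame of bar_face above -0.0015 m and angle between the x axis of disc_center and the x axis of bar_face, either way round below 0.03 rad and contact force between disc and bar above 2 N), for 0.2 s.
2. the keeper arm is swung across over the disc's rim (beyond 1.35 rad) with the flat still on the bar (value of joint keeper above 1.35 rad and x of disc_flat in the frame of bar_face above -0.0015 m), for 0.2 s.
At the end, for the whole second after the job is handed in: The disc lies on the plate at rest with its flat against the alignment bar (middle of the flat within 1.5 mm of the bar face, within 6 mm of the bar's middle, within 0.03 rad of parallel), and the keeper arm is across over its rim (joint beyond 1.35 rad) (all of step 2 and angle between the x axis of disc_center and the x axis of bar_face, either way round below 0.03 rad and y of disc_flat in the frame of bar_face between -0.006 and 0.006 m and height (world z) of disc_center below 0.028 m and linear speed of disc below 0.01 m/s); the robot touches nothing.
It fails at once if the disc is borne on by the fingers with more than 15 N (contact force between the fingers and disc above 15 N).
It fails at once if the glass target is touched (contact force between any of the fingers, the arm and glass above 0.5 N).
It fails at once if the disc is lifted or tipped (height (world z) of disc_center above 0.031 m or angle between disc's own z axis and vertical above 0.12 rad).
It fails at once if a bystander is moved by more than 15 mm (distance of any of vial, oil_bottle, tweezers, phone, pen, disc_case from where it was at the start of the episode above 0.015 m).
It also fails if it takes over 58 s, if anything falls off the work surface, if the arm or the gripper's body presses on something with over 40 N, if the wrist force passes 120 N, or if a joint passes its speed limit or range.

## Working session

There is one attempt and no reset: what is moved stays moved. The work goes in short steps, Python scripts to look and compute and a tool call to move; the robot and the scene stay as the last step left them, time stands still between calls to the robot, and variables do not carry over. Pictures are saved under pics/ and viewed, at most 10 in all, crops included, and the job is handed in when it is done.

Besides the shell and the picture viewer there is one more tool, called after "Request:" in YAML: its name, and indented under it one key for each argument. step_arm: Moves the arm, as the interface text tells. Its arguments: {"type":"object","properties":{"moves":{"type":"array","items":{"type":"array","items":{"type":"array","items":{"type":"number"}}}}},"required":["moves"]}

```bash
mkdir -p pics; cat > h.py <<'E'
import numpy as np, cv2
from plant import ctrl, viewer, close_job
from scipy.spatial.transform import Rotation as R
def cam(n):
    c=viewer.camera_info(n); return c
def pose(c):
    o=np.array(c["orientation"],float)
    if o.shape==(3,3): M=o
    elif o.size==3: M=R.from_euler('xyz',o,degrees=True).as_matrix()
    else: M=R.from_quat(o).as_matrix()
    return M,np.array(c["eye"],float)
def ray(n,u,v,z):
    "pixel to world at height z"
    c=cam(n);M,e=pose(c);d=M@np.linalg.inv(np.array(c["camera_matrix"]))@[u,v,1.]
    return e+d*(z-e[2])/d[2]
def proj(n,p):
    c=cam(n);M,e=pose(c);q=np.array(c["camera_matrix"])@(M.T@(np.array(p)-e));return q[:2]/q[2]
E
python3 - <<'E'
from h import *
for n in("top","side"):
    p,d=viewer.snapshot(n);cv2.imwrite(f"pics/{n}0.png",p);np.save(n+"0.npy",d);print(cam(n))
print(ctrl.get_obs())
E
```

```text
{'camera_matrix': array([[621.69037781,   0.        , 323.05674008],
       [  0.        , 621.69037781, 238.11053391],
       [  0.        ,   0.        ,   1.        ]]), 'eye': array([ 0.32513556, -0.02909525,  1.40135464]), 'orientation': array([-173.24535084,    1.07535216,  -89.98674679])}
{'camera_matrix': array([[463.6516505 ,   0.        , 318.25671214],
       [  0.        , 463.6516505 , 238.32814372],
       [  0.        ,   0.        ,   1.        ]]), 'eye': array([ 0.10079833, -0.83505353,  0.89459318]), 'orientation': array([-132.48692533,    0.60024431,  -26.0564143 ])}
{'clock': 0.1, 'joint_pos': array([ 9.25373404e+01,  2.05887578e+01,  6.40708346e-01, -1.65997977e-02,
       -7.01368293e+01, -1.65090995e+01]), 'qvel': array([-0.06089463, -0.0531693 ,  0.09667116,  0.06965018, -0.05779966,
        0.00067399]), 'tau': array([-1.29323849e-03, -5.84163594e+01,  2.93750936e+01,  7.01550364e+00,
        1.01313181e-02, -6.07211655e-05]), 'tool_pos': array([0.16287651, 0.65461595, 0.22571666]), 'orientation': array([ 1.79914186e+02, -9.15941999e-03, -1.39774039e+01]), 'force': array([0.22590051, 0.25264567, 0.57480412]), 'moment': array([-0.01999418,  0.08635519, -0.00541511]), 'gripper_force': 0.0, 'opening': 0.08763863691396291}
```

View pics/top0.png

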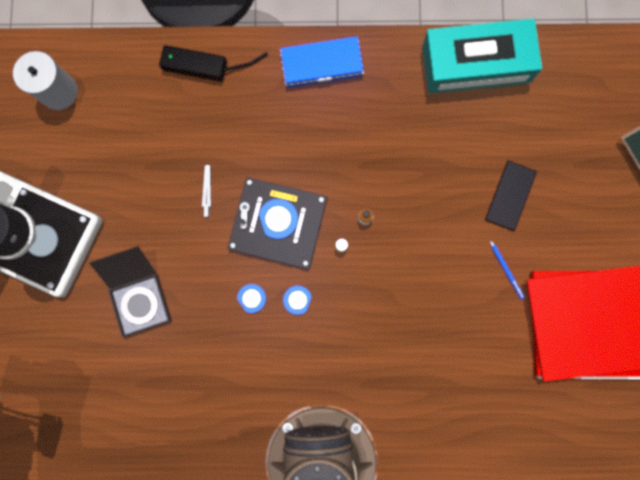

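View pics/side0.png

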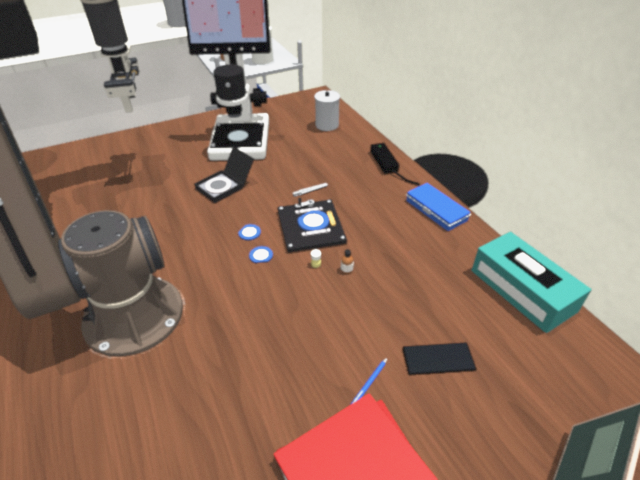

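The candidates are three blue-rimmed discs in the top view, at (279,218), (251,298) and (297,300). The one on the black plate between the rails, at (279,218), is also the larger one. I'll confirm it in a crop.

```bash
python3 - <<'E'
from h import *
p=cv2.imread("pics/top0.png")[165:285,220:380]
cv2.imwrite("pics/c0.png",cv2.resize(p,None,fx=5,fy=5,interpolation=cv2.INTER_CUBIC))
E
```

```text
(no output)
```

View pics/c0.png

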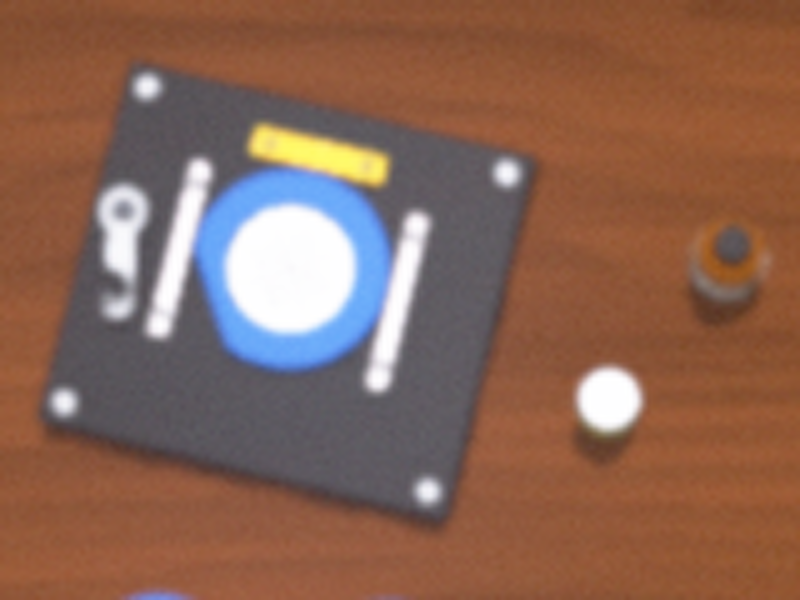

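```bash
cat > meas.py <<'E'
from h import *
def px(c,o=(220,165),f=5): return (np.array(c)+.5)/f-.5+np.array(o)
def disc(p,zt=0.030):
    "disc centre & flat direction from blue mask near the plate (outline at rim top)"
    hsv=cv2.cvtColor(p,cv2.COLOR_BGR2HSV)
    m=cv2.inRange(hsv,(95,90,60),(130,255,255)); m[:165]=0;m[272:]=0;m[:,:225]=0;m[:,340:]=0
    cs,_=cv2.findContours(cv2.resize(m,None,fx=4,fy=4,interpolation=cv2.INTER_CUBIC)//128*255,cv2.RETR_EXTERNAL,cv2.CHAIN_APPROX_NONE)
    c=max(cs,key=cv2.contourArea)[:,0,:]
    return np.array([ray("top",*((q+.5)/4-.5),zt)[:2] for q in c])
def fitdisc(P):
    from scipy.optimize import least_squares
    def res(v):
        d=P-v[:2];r=np.hypot(*d.T);n=d@[np.cos(v[2]),np.sin(v[2])]
        return np.maximum(r-.045-v[3],n-.038-v[3])
    b=None
    for a in np.arange(-3,3.2,.4):
        s=least_squares(res,[*P.mean(0),a,0],loss='soft_l1',f_scale=.001)
        if b is None or s.cost<b.cost:b=s
    return b.x,np.sqrt(np.mean(b.fun**2))
E
python3 - <<'E'
from meas import *
C=[(130,65),(535,158),(43,425),(445,522)]
W=np.array([ray("top",*px(c),.02)[:2] for c in C])
L=np.array([(75,95),(75,-95),(-95,95),(-95,-95)])/1e3
print(W)
A,B=L-L.mean(0),W-W.mean(0)
th=np.arctan2((A[:,0]*B[:,1]-A[:,1]*B[:,0]).sum(),(A*B).sum())
Rm=np.array([[np.cos(th),-np.sin(th)],[np.sin(th),np.cos(th)]]);t=W.mean(0)-Rm@L.mean(0)
print("plate",t,np.degrees(th),"res",W-(L@Rm.T+t))
np.save("plate.npy",[*t,th])
loc=lambda w:Rm.T@(np.array(w)[:2]-t)
for n,c,z in[("barTL",(255,123),.027),("barBL",(249,155),.027),("barTR",(390,155),.027),("barBR",(384,187),.027),("railL top",(200,160),.027),("railL bot",(157,337),.027),("railR top",(418,215),.027),("railR bot",(377,390),.027),("pivot",(123,211),.032),("stud",(117,303),.0575),("vial",(609,398),.045),("oil",(734,243),.07)]:
    w=ray("top",*px(c),z);print(n,w,loc(w)*1e3)
v,e=fitdisc(disc(cv2.imread("pics/top0.png")))
print("disc",v,e,"loc",loc(v[:2])*1e3,"flat ang rel",np.degrees(v[2]-th))
E
```

```text
[[ 0.62739647  0.17271206]
 [ 0.58394541 -0.01110014]
 [ 0.46327972  0.20932662]
 [ 0.41959781  0.0290381 ]]
plate [0.53328577 0.09768996] -13.321795729747734 res [[-0.00076104 -0.00014008]
 [-0.00043231  0.00093506]
 [ 0.00054774 -0.00269691]
 [ 0.00064561  0.00190192]]
barTL [0.59904341 0.11487095 0.027     ] [60.02934698 31.87053818]
barBL [0.58442577 0.11742505 0.027     ] [45.21653355 30.98771592]
barTR [0.58421612 0.05395957 0.027     ] [ 59.63623378 -30.81829775]
barBR [0.5696462  0.05658102 0.027     ] [ 44.85434408 -31.62458207]
railL top [0.58221578 0.13947817 0.027     ] [37.98452975 51.938195  ]
railL bot [0.50200399 0.15774721 0.027     ] [-44.27840663  51.2332458 ]
railR top [0.55687438 0.04126061 0.027     ] [ 35.9563253  -49.47562666]
railR bot [0.47799564 0.05921732 0.027     ] [-44.93747743 -50.17733745]
pivot [0.55823122 0.17310585 0.032     ] [ 6.89688229 79.13447861]
stud [0.51311613 0.17135326 0.0575    ] [-36.60038733  67.03362764]
vial [ 0.47227342 -0.04384622  0.045     ] [ -26.7578287 -151.7860872]
oil [ 0.53694652 -0.09787912  0.07      ] [  48.6252619  -189.46306175]
disc [5.31799182e-01 9.87879322e-02 1.87704392e+00 1.01906925e-03] 0.0010604459923793045 loc [-1.69957659  0.72588705] flat ang rel 120.86849021368882
```

The crop confirms it: the disc between the rails has its flat at the lower left, crop (210,300). The brass bar is at (320,155), and the keeper pivot at (123,211) with its arm pointing down. The other two discs lie off the plate and are smaller. The plan is to straddle the rim with both fingertips, press lightly, and twist by about -121°.

Request:
step_arm:
  moves:
    - [[2.6,-3.9,0,0.1,6.4],[2.6,-3.9,0,0.1,6.4],[2.6,-3.9,0,0.1,6.4],[2.6,-3.9,0,0.1,6.4],[2.6,-3.9,0,0.1,6.4],[2.6,-3.9,0,0.1,6.4],[2.6,-3.9,0,0.1,6.4],[2.6,-3.9,0,0.1,6.4],[2.6,-3.9,0,0.1,6.4],[2.6,-3.9,0,0.1,6.4]]

```text
clock: 1.1
tool_pos: [0.4234, 0.2632, 0.2266]
orientation: [-180.0, -0.0, 43.6]
force: [1.0, 0.8, -0.1]
opening: 0.0639
gripper_force: 0.0
```

Request:
step_arm:
  moves:
    - [[2.7,-4.15,-1.5,0.1,6.4],[2.7,-4.15,-1.5,0.1,6.4],[2.7,-4.15,-2.0,0.1,6.4],[2.7,-4.15,-2.0,0.03,6.4],[0,0,-2,0,6.4],[0,0,0,0,6.4],[0,0,0,0,6.4]]

```text
clock: 1.8
tool_pos: [0.5255, 0.107, 0.1401]
orientation: [-180.0, 0.1, 62.2]
force: [0.2, 0.2, -0.6]
opening: 0.0641
gripper_force: 0.0
```

```bash
python3 - <<'E'
from meas import *
print(ctrl.get_obs())
p,d=viewer.snapshot("side");p=p[170:260,250:370];cv2.imwrite("pics/s1.png",cv2.resize(p,None,fx=6,fy=6,interpolation=cv2.INTER_CUBIC))
E
```

```text
{'clock': 1.8, 'joint_pos': array([ 3.24751833e+01,  1.18853992e+01, -2.36363182e+01,  1.25086676e-02,
       -5.45418522e+01,  1.19746227e+02]), 'qvel': array([ 1.24387122, -1.30590589,  1.09536563,  0.26679698, -0.05873277,
        0.13403336]), 'tau': array([-9.23664942e-01, -4.07512915e+01,  2.44074047e+01,  5.67851543e+00,
        8.65860097e-02,  1.71973900e-02]), 'tool_pos': array([0.52553166, 0.10704855, 0.14013899]), 'orientation': array([-1.79977298e+02,  6.02449423e-02,  6.22286840e+01]), 'force': array([ 0.21664331,  0.16828327, -0.6296236 ]), 'moment': array([-0.07208886, -0.13348125, -0.00499637]), 'gripper_force': 0.0, 'opening': 0.06411095119517331}
```

View pics/s1.png

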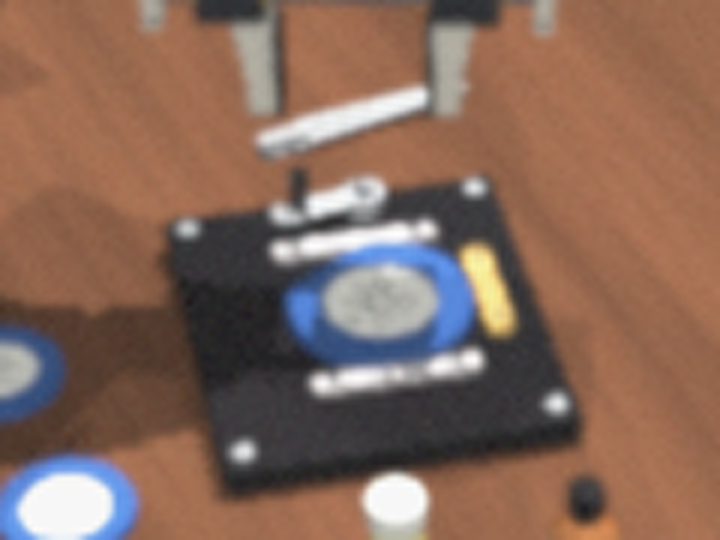

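The side crop shows the fingers open above the far side, with tips at (265,105) and (447,105). Below them are the disc between the rails, the keeper stud at (298,185) and the clear bar. Next I centre over the disc and come down.

Request:
step_arm:
  moves:
    - [[0.31,-0.42,-2.5,0,6.4],[0.31,-0.42,-2.5,0,6.4],[0,0,-2.0,0,6.4],[0,0,-1.5,0,6.4],[0,0,-0.8,0,6.4],[0,0,0,0,6.4],[0,0,0,0,6.4],[0,0,0,0,6.4]]

```text
clock: 2.65
tool_pos: [0.5326, 0.0994, 0.0483]
orientation: [179.9, -0.1, 62.3]
force: [-0.1, -0.9, 0.4]
opening: 0.0639
gripper_force: 0.0
```

Request:
step_arm:
  moves:
    - [[-0.1,-0.05,-0.8,0,6.4],[0,0,-0.6,0,6.4],[0,0,-0.2,0,6.4],[0,0,0,0,6.4],[0,0,0,0,6.4]]

```text
clock: 3.15
tool_pos: [0.5309, 0.0981, 0.031]
orientation: [-180.0, 0.0, 62.2]
force: [-0.1, 0.2, 0.1]
opening: 0.0642
gripper_force: 0.0
```

Request:
step_arm:
  moves:
    - [[0,0,-0.05,0,6.4],[0,0,0,0,6.4],[0,0,0,0,6.4]]

```text
clock: 3.45
tool_pos: [0.531, 0.0982, 0.0307]
orientation: [180.0, -0.0, 62.2]
force: [-0.5, 0.9, 0.3]
opening: 0.0636
gripper_force: 0.0
```

Request:
step_arm:
  moves:
    - [[0,0,-0.05,0,6.4],[0,0,0,0,6.4],[0,0,0,0,6.4]]

```text
clock: 3.75
tool_pos: [0.5309, 0.0982, 0.0301]
orientation: [180.0, -0.0, 62.2]
force: [-0.4, -0.5, -0.7]
opening: 0.064
gripper_force: 0.0
```

Request:
step_arm:
  moves:
    - [[0,0,-0.03,0,6.4],[0,0,0,0,6.4],[0,0,0,0,6.4]]

```text
clock: 4.05
tool_pos: [0.5309, 0.0981, 0.0298]
orientation: [-180.0, 0.0, 62.2]
force: [-0.0, 0.1, -0.3]
opening: 0.0638
gripper_force: 0.0
```

Request:
step_arm:
  moves:
    - [[0,0,-0.03,0,6.4],[0,0,0,0,6.4],[0,0,0,0,6.4]]

```text
clock: 4.35
tool_pos: [0.5309, 0.0982, 0.0295]
orientation: [-180.0, -0.0, 62.2]
force: [0.0, 0.5, -0.4]
opening: 0.0642
gripper_force: 0.0
```

Request:
step_arm:
  moves:
    - [[0,0,-0.03,0,6.4],[0,0,0,0,6.4],[0,0,0,0,6.4]]

```text
clock: 4.65
tool_pos: [0.5309, 0.0982, 0.0293]
orientation: [180.0, -0.0, 62.2]
force: [-0.4, -0.3, 0.8]
opening: 0.064
gripper_force: 0.3
```

Request:
step_arm:
  moves:
    - [[0,0,-0.03,0,6.4],[0,0,0,0,6.4],[0,0,0,0,6.4]]

```text
clock: 4.95
tool_pos: [0.531, 0.0982, 0.0291]
orientation: [180.0, -0.0, 62.2]
force: [-1.6, -0.9, 3.6]
opening: 0.0639
gripper_force: 2.2
```

Request:
step_arm:
  moves:
    - [[0,0,-0.02,0,6.4],[0,0,0,0,6.4],[0,0,0,0,6.4]]

```text
clock: 5.25
tool_pos: [0.5312, 0.0982, 0.0291]
orientation: [180.0, -0.0, 62.2]
force: [-0.6, -0.5, 6.3]
opening: 0.0636
gripper_force: 3.1
```

Contact is made at about 6 N, so I start turning and check the force early.

Request:
step_arm:
  moves:
    - [[0,0,0,-0.05,6.4],[0,0,0,-0.08,6.4],[0,0,0,-0.08,6.4]]

```text
clock: 5.55
tool_pos: [0.5315, 0.0984, 0.0292]
orientation: [180.0, -0.1, 50.0]
force: [0.7, 0.1, 4.8]
opening: 0.0639
gripper_force: 2.4
```

Request:
step_arm:
  moves:
    - [[0,0,0,-0.08,6.4],[0,0,0,-0.08,6.4],[0,0,0,-0.08,6.4],[0,0,0,-0.08,6.4],[0,0,0,-0.08,6.4]]

```text
clock: 6.05
tool_pos: [0.5316, 0.0985, 0.0291]
orientation: [180.0, -0.1, 27.1]
force: [0.1, 0.0, 5.1]
opening: 0.0641
gripper_force: 2.4
```

Request:
step_arm:
  moves:
    - [[0,0,0,-0.08,6.4],[0,0,0,-0.08,6.4],[0,0,0,-0.08,6.4],[0,0,0,-0.08,6.4],[0,0,0,-0.08,6.4],[0,0,0,-0.08,6.4],[0,0,0,-0.08,6.4],[0,0,0,-0.08,6.4],[0,0,0,-0.08,6.4]]

```text
clock: 6.95
tool_pos: [0.5316, 0.0985, 0.0292]
orientation: [-180.0, -0.1, -14.1]
force: [-0.3, -0.6, 5.8]
opening: 0.0638
gripper_force: 2.4
```

Request:
step_arm:
  moves:
    - [[0,0,0,-0.08,6.4],[0,0,0,-0.08,6.4],[0,0,0,-0.08,6.4],[0,0,0,-0.08,6.4],[0,0,0,-0.08,6.4],[0,0,0,-0.08,6.4],[0,0,0,-0.08,6.4],[0,0,0,-0.08,6.4],[0,0,0,-0.08,6.4],[0,0,0,0,6.4]]

```text
clock: 7.95
tool_pos: [0.5315, 0.0984, 0.0291]
orientation: [-179.9, -0.0, -55.3]
force: [0.6, 0.5, 5.4]
opening: 0.0638
gripper_force: 2.7
```

Request:
step_arm:
  moves:
    - [[0,0,0,-0.06,6.4],[0,0,0,0,6.4],[0,0,0.5,0,6.4],[0,0,3,0,6.4],[0,0,4,0,6.4],[-1,4,4,0,6.4],[-1,4.7,1,0,6.4],[-1,4.7,0,0,6.4],[-1,4.7,0,0,6.4],[-1,4.7,0,0,6.4]]

```text
clock: 8.95
tool_pos: [0.4813, 0.3226, 0.1489]
orientation: [-180.0, 0.0, -58.6]
force: [0.6, -0.6, 1.4]
opening: 0.0639
gripper_force: 0.0
```

```bash
python3 - <<'E'
from meas import *
p,d=viewer.snapshot("top");cv2.imwrite("pics/top1.png",p);np.save("top1.npy",d)
x,y,th=np.load("plate.npy")
v,e=fitdisc(disc(p));print(v,e,"rel",np.degrees(v[2]-th),ctrl.get_obs()["tool_pos"])
p=p[165:285,220:380]
cv2.imwrite("pics/c1.png",cv2.resize(p,None,fx=5,fy=5,interpolation=cv2.INTER_CUBIC))
E
```

```text
[ 0.53089845  0.09800361 -0.21752132  0.00132926] 0.0012510910515150637 rel 0.8587420485310939 [0.48110178 0.32861632 0.14876304]
```

View pics/c1.png

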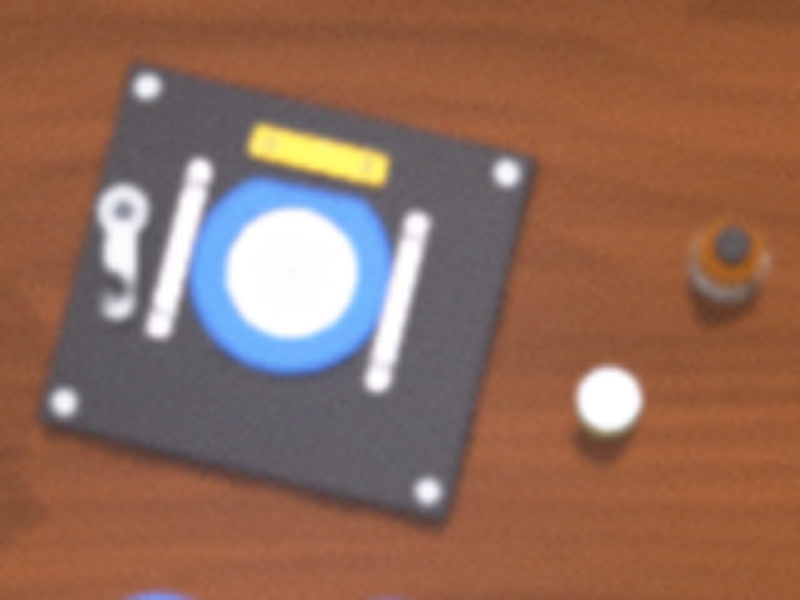

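The crop shows the flat now facing the bar: disc centre near crop (292,272), flat edge near (315,190), about 0.5–1° from parallel. Next I push from behind with shut fingers on the rim's side, along the plate's centre line.

Request:
step_arm:
  moves:
    - [[-0.3,-3.6,0,0.133,0],[-0.3,-3.6,0,0.133,0],[-0.3,-3.6,0,0.133,0],[-0.3,-3.6,0,0.133,0],[-0.3,-3.6,0,0.133,0],[-0.3,-3.46,-2,0.133,0],[0,0,-3,0,0],[0,0,-3,0,0],[0,0,0,0,0],[0,0,0,0,0]]

```text
clock: 10.0
tool_pos: [0.4641, 0.1062, 0.0688]
orientation: [179.9, 0.0, -12.9]
force: [0.4, -0.4, 0.6]
opening: 0.0006
gripper_force: 0.0
```

Request:
step_arm:
  moves:
    - [[-0.2,0.8,-2,0,0],[0,0,-1.6,0,0],[0,0,-0.7,0,0],[0,0,-0.2,0,0],[0,0,0,0,0],[0,0,0,0,0]]

```text
clock: 10.6
tool_pos: [0.4628, 0.1148, 0.0244]
orientation: [-179.9, -0.1, -12.9]
force: [0.7, 0.7, -0.2]
opening: 0.0005
gripper_force: 0.0
```

Request:
step_arm:
  moves:
    - [[0.39,-0.09,-0.1,0,0],[0.39,-0.09,0,0,0],[0.39,-0.09,0,0,0],[0.15,-0.034,0,0,0],[0.15,-0.034,0,0,0],[0.15,-0.034,0,0,0],[0.15,-0.034,0,0,0],[0.15,-0.034,0,0,0],[0,0,0,0,0]]

```text
clock: 11.5
tool_pos: [0.4816, 0.11, 0.0225]
orientation: [-180.0, -0.0, -12.9]
force: [0.7, 0.6, 0.3]
opening: 0.0007
gripper_force: 0.0
```

Request:
step_arm:
  moves:
    - [[0.1,-0.023,0,0,0],[0.1,-0.023,0,0,0],[0.1,-0.023,0,0,0],[0,0,0,0,0]]

```text
clock: 11.9
tool_pos: [0.4846, 0.1093, 0.0225]
orientation: [-180.0, -0.0, -12.9]
force: [0.3, -0.3, -0.7]
opening: 0.0005
gripper_force: 0.0
```

Request:
step_arm:
  moves:
    - [[0.05,-0.012,0,0,0],[0.05,-0.012,0,0,0],[0,0,0,0,0],[0,0,0,0,0]]

```text
clock: 12.3
tool_pos: [0.4854, 0.1091, 0.0225]
orientation: [-180.0, -0.0, -12.9]
force: [-0.7, 0.2, 0.6]
opening: 0.0008
gripper_force: 0.0
```

Request:
step_arm:
  moves:
    - [[0.05,-0.012,0,0,0],[0,0,0,0,0],[0,0,0,0,0]]

```text
clock: 12.6
tool_pos: [0.4859, 0.1089, 0.0225]
orientation: [-180.0, -0.0, -12.9]
force: [-0.1, -0.3, -0.0]
opening: 0.0004
gripper_force: 0.1
```

Request:
step_arm:
  moves:
    - [[0.05,-0.012,0,0,0],[0,0,0,0,0],[0,0,0,0,0]]

```text
clock: 12.9
tool_pos: [0.4864, 0.1088, 0.0225]
orientation: [-180.0, -0.0, -12.9]
force: [-0.1, -0.3, 0.0]
opening: 0.0003
gripper_force: 0.1
```

Request:
step_arm:
  moves:
    - [[0.04,-0.009,0,0,0],[0,0,0,0,0],[0,0,0,0,0]]

```text
clock: 13.2
tool_pos: [0.4867, 0.1087, 0.0225]
orientation: [180.0, 0.0, -12.9]
force: [-0.9, 0.1, 0.0]
opening: 0.0007
gripper_force: 0.4
```

Request:
step_arm:
  moves:
    - [[0.04,-0.009,0,0,0],[0,0,0,0,0],[0,0,0,0,0]]

```text
clock: 13.5
tool_pos: [0.4869, 0.1086, 0.0224]
orientation: [180.0, 0.0, -12.9]
force: [-2.2, 1.1, 0.8]
opening: 0.0004
gripper_force: 1.5
```

Request:
step_arm:
  moves:
    - [[0.04,-0.009,0,0,0],[0,0,0,0,0],[0,0,0,0,0]]

```text
clock: 13.8
tool_pos: [0.487, 0.1085, 0.0223]
orientation: [180.0, 0.1, -13.0]
force: [-5.0, 2.1, 1.0]
opening: 0.0003
gripper_force: 2.6
```

Request:
step_arm:
  moves:
    - [[0.04,-0.009,0,0,0],[0,0,0,0,0],[0,0,0,0,0]]

```text
clock: 14.1
tool_pos: [0.4871, 0.1084, 0.0223]
orientation: [180.0, 0.1, -13.0]
force: [-6.4, 3.8, 1.4]
opening: 0.0004
gripper_force: 3.4
```

Request:
step_arm:
  moves:
    - [[0.04,-0.009,0,0,0],[0,0,0,0,0],[0,0,0,0,0]]

```text
clock: 14.4
tool_pos: [0.4871, 0.1082, 0.0222]
orientation: [180.0, 0.1, -13.0]
force: [-7.8, 4.5, 2.4]
opening: 0.0004
gripper_force: 4.2
```

Pressed home at about 9 N. I back off, raise the hand to the side, and check the disc and the stud.

Request:
step_arm:
  moves:
    - [[0,0,0,0,0],[-0.3,0.07,0,0,0],[-2,0.46,0,0,0],[-2,0.46,2,0,0],[0,2,4,0,0],[-1,4.5,4,0,0],[0,4.5,0,0,0],[0,4.5,0,0,0],[0,3,0,0,0],[0,0,0,0,0]]

```text
clock: 15.4
tool_pos: [0.4381, 0.299, 0.1156]
orientation: [-179.9, -0.1, -12.8]
force: [-0.3, -0.3, -0.4]
opening: 0.0007
gripper_force: 0.0
```

```bash
python3 - <<'E'
from meas import *
p,d=viewer.snapshot("top");cv2.imwrite("pics/top2.png",p)
s,_=viewer.snapshot("side")
x,y,th=np.load("plate.npy")
v,e=fitdisc(disc(p));print(v,e,"rel",np.degrees(v[2]-th),ctrl.get_obs()["tool_pos"])
a=cv2.resize(p[180:250,230:310],None,fx=7,fy=7,interpolation=cv2.INTER_CUBIC)[:,:400]
b=cv2.resize(s[190:230,280:345],None,fx=10,fy=10,interpolation=cv2.INTER_CUBIC)[:,:400]
c=np.zeros((490,800,3),np.uint8);c[:,:400]=a;c[:400,400:]=b
cv2.imwrite("pics/c2.png",c)
T,E=np.array([x,y]),th
Rm=np.array([[np.cos(th),-np.sin(th)],[np.sin(th),np.cos(th)]])
for n,cm,q,z in[("stud top",'side',(299.7,198.3),.0575),("stud foot",'side',(300,204.5),.0335)]:
    w=ray(cm,*q,z);print(n,w,Rm.T@(w[:2]-T)*1e3)
# predicted stud pixel vs angle
for t in(0,.12,.25):
    l=np.array([6.5-34*np.cos(t),78-34*np.sin(t)])/1e3;w=Rm@l+T
    for z in(.0335,.0575):
        print(t,z,w,"top crop",(proj("top",[*w,z])-[230,180])*7,"side crop",(proj("side",[*w,z])-[280,190])*10+[400,0])
E
```

```text
[ 5.38792704e-01  9.60898457e-02 -2.48929978e-01  1.55909069e-04] 0.0013850438742098348 rel -0.9408413889734779 [0.43718603 0.29566869 0.1150936 ]
stud top [0.52231845 0.17177686 0.0575    ] [-27.74329866  69.56622793]
stud foot [0.52269342 0.17261262 0.0335    ] [-27.57099014  70.46589754]
0 0.0335 [0.52449851 0.17992763] top crop [ 75.73995336 291.46600561] side crop [595.41183385 129.79211704]
0 0.0575 [0.52449851 0.17992763] top crop [ 64.22620093 280.42783843] side crop [592.35878639  65.97111063]
0.12 0.0335 [0.52379858 0.1759106 ] top crop [ 88.29098855 293.61146642] side crop [598.81298205 137.85643619]
0.12 0.0575 [0.52379858 0.1759106 ] top crop [ 76.99557902 282.60957466] side crop [595.79365841  73.99600991]
0.25 0.0335 [0.52358881 0.1714987 ] top crop [102.10555367 294.22974307] side crop [604.2679198  146.22759491]
0.25 0.0575 [0.52358881 0.1714987 ] top crop [ 91.05106313 283.23780863] side crop [601.30653609  82.32621365]
```

View pics/c2.png

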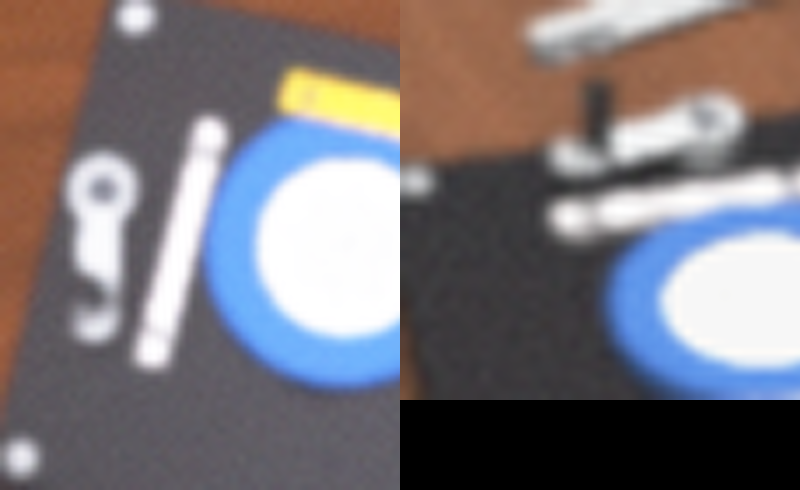

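The disc now lies along the bar, with no gap visible at left-crop (330,120). The stud foot is near left-crop (100,295), which puts the keeper at about 0.2 rad. I'll push the stud along its arc with shut fingers from the +y side.

```bash
python3 - <<'E'
from meas import *
x,y,th=np.load("plate.npy");Rm=np.array([[np.cos(th),-np.sin(th)],[np.sin(th),np.cos(th)]])
prev=None
for t,off in[(.2,.030),(.2,.017)]+[(a,.017) for a in np.arange(.3,1.65,.1)]:
    l=np.array([.0066,.0783])-.034*np.array([np.cos(t),np.sin(t)])-off*np.array([np.sin(t),-np.cos(t)])
    w=Rm@l+[x,y]
    print(round(t,2),w.round(4),"d cm",None if prev is None else ((w-prev)*100).round(2),"yaw",np.degrees(t+th).round(1));prev=w
print(ctrl.get_obs()["tool_pos"])
E
```

```text
0.2 [0.5247 0.2035] d cm None yaw -1.9
0.2 [0.5243 0.1905] d cm [-0.04 -1.3 ] yaw -1.9
0.3 [0.5227 0.187 ] d cm [-0.16 -0.34] yaw 3.9
0.4 [0.5214 0.1835] d cm [-0.13 -0.36] yaw 9.6
0.5 [0.5205 0.1798] d cm [-0.09 -0.37] yaw 15.3
0.6 [0.5199 0.176 ] d cm [-0.06 -0.38] yaw 21.1
0.7 [0.5197 0.1722] d cm [-0.02 -0.38] yaw 26.8
0.8 [0.5199 0.1684] d cm [ 0.02 -0.38] yaw 32.5
0.9 [0.5205 0.1647] d cm [ 0.06 -0.38] yaw 38.2
1.0 [0.5215 0.161 ] d cm [ 0.1  -0.37] yaw 44.0
1.1 [0.5228 0.1574] d cm [ 0.13 -0.36] yaw 49.7
1.2 [0.5245 0.154 ] d cm [ 0.17 -0.34] yaw 55.4
1.3 [0.5265 0.1508] d cm [ 0.2  -0.32] yaw 61.2
1.4 [0.5288 0.1478] d cm [ 0.23 -0.3 ] yaw 66.9
1.5 [0.5314 0.145 ] d cm [ 0.26 -0.28] yaw 72.6
1.6 [0.5342 0.1425] d cm [ 0.29 -0.25] yaw 78.4
[0.43718603 0.29566869 0.1150936 ]
```

Request:
step_arm:
  moves:
    - [[2.9,-2.93,0,0.1,0],[2.9,-2.93,0,0.09,0],[2.95,-2.93,0,0,0],[0,0,-2,0,0],[0,0,-2,0,0],[0,0,-2,0,0],[0,0,-0.5,0,0],[0,0,0,0,0],[0,0,0,0,0]]

```text
clock: 16.4
tool_pos: [0.5252, 0.2072, 0.0512]
orientation: [-180.0, -0.1, -2.1]
force: [0.2, -0.5, -0.1]
opening: 0.0004
gripper_force: 0.0
```

Lower to z ≈ 0.040, then close in on the stud.

Request:
step_arm:
  moves:
    - [[0,0,-0.8,0,0],[0,0,-0.3,0,0],[0,-0.5,0,0,0],[-0.03,-0.5,0,0,0],[-0.03,-0.3,0,0,0],[0,0,0,0,0],[0,0,0,0,0]]

```text
clock: 17.1
tool_pos: [0.5242, 0.1941, 0.0395]
orientation: [-180.0, -0.0, -2.1]
force: [0.0, 0.5, -0.5]
opening: 0.0004
gripper_force: 0.0
```

Request:
step_arm:
  moves:
    - [[-0.04,-0.37,0,0,0],[-0.08,-0.17,0,0.05,0],[-0.08,-0.17,0,0.05,0],[-0.065,-0.18,0,0.05,0],[-0.065,-0.18,0,0.05,0]]

```text
clock: 17.6
tool_pos: [0.521, 0.1838, 0.0395]
orientation: [-180.0, -0.0, 9.5]
force: [-0.0, 2.0, 1.8]
opening: 0.0005
gripper_force: 0.9
```

Contact at about 2 N, so I follow the arc.

Request:
step_arm:
  moves:
    - [[-0.045,-0.185,0,0.05,0],[-0.045,-0.185,0,0.05,0],[-0.03,-0.19,0,0.05,0],[-0.03,-0.19,0,0.05,0],[-0.01,-0.19,0,0.05,0],[-0.01,-0.19,0,0.05,0],[0.01,-0.19,0,0.05,0],[0.01,-0.19,0,0.05,0]]

```text
clock: 18.4
tool_pos: [0.5194, 0.1686, 0.0394]
orientation: [-180.0, -0.0, 32.5]
force: [-0.8, 3.2, 0.2]
opening: 0.0002
gripper_force: 0.9
```

Request:
step_arm:
  moves:
    - [[0.03,-0.19,0,0.05,0],[0.03,-0.19,0,0.05,0],[0.05,-0.185,0,0.05,0],[0.05,-0.185,0,0.05,0],[0.065,-0.18,0,0.05,0],[0.065,-0.18,0,0.05,0],[0.085,-0.17,0,0.05,0],[0.085,-0.17,0,0.05,0]]

```text
clock: 19.2
tool_pos: [0.5238, 0.1539, 0.0394]
orientation: [-180.0, -0.0, 55.4]
force: [-1.4, 1.2, 2.1]
opening: 0.0004
gripper_force: 0.9
```

Request:
step_arm:
  moves:
    - [[0.1,-0.16,0,0.05,0],[0.1,-0.16,0,0.05,0],[0.115,-0.15,0,0.05,0],[0.115,-0.15,0,0.05,0],[0,0,0,0,0]]

```text
clock: 19.7
tool_pos: [0.5282, 0.1476, 0.0394]
orientation: [-180.0, 0.0, 66.7]
force: [-0.8, 0.1, 0.4]
opening: 0.0003
gripper_force: 0.3
```

Now on to the stop.

Request:
step_arm:
  moves:
    - [[0.13,-0.14,0,0.05,0],[0.13,-0.14,0,0.05,0],[0,0,0,0,0],[0,0,0,0,0]]

```text
clock: 20.1
tool_pos: [0.5299, 0.145, 0.0392]
orientation: [-179.9, 0.0, 72.3]
force: [-4.6, 2.5, 4.1]
opening: 0.0007
gripper_force: 2.9
```

Request:
step_arm:
  moves:
    - [[0.1,-0.08,0,0.0,0],[0,0,0,0,0],[0,0,0,0,0]]

```text
clock: 20.4
tool_pos: [0.5301, 0.1447, 0.0392]
orientation: [-179.9, 0.0, 72.3]
force: [-9.1, 6.2, 4.8]
opening: 0.0006
gripper_force: 5.6
```

Request:
step_arm:
  moves:
    - [[0.1,-0.05,0,0.0,0],[0,0,0,0,0],[0,0,0,0,0]]

```text
clock: 20.7
tool_pos: [0.5304, 0.1446, 0.0391]
orientation: [-179.8, 0.0, 72.3]
force: [-14.0, 10.7, 7.7]
opening: 0.0001
gripper_force: 8.1
```

It's hard against the stop. I back off, rise, move aside and look.

Request:
step_arm:
  moves:
    - [[-0.4,0.15,0,0,0],[-1.5,0.5,0,0,0],[-0.5,0.2,2,0,0],[0,0,4,0,0],[0,3,4,0,0],[-1,4.5,1,0,0],[-1,4.5,0,0,0],[-1,4.5,0,0,0],[-1,2,0,0,0],[0,0,0,0,0]]

```text
clock: 21.7
tool_pos: [0.4671, 0.3395, 0.149]
orientation: [180.0, -0.0, 72.6]
force: [0.0, 0.2, -0.9]
opening: 0.0001
gripper_force: 0.0
```

```bash
python3 - <<'E'
from meas import *
p,d=viewer.snapshot("top");s,_=viewer.snapshot("side")
o=ctrl.get_obs();print(o["tool_pos"],o["force"])
a=cv2.resize(p[175:255,230:310],None,fx=5,fy=5,interpolation=cv2.INTER_CUBIC)
b=cv2.resize(s[190:254,285:349],None,fx=6.25,fy=6.25,interpolation=cv2.INTER_CUBIC)
cv2.imwrite("pics/c3.png",np.hstack([a,b]))
E
```

```text
[0.4678305  0.33719051 0.14898229] [-0.61802122 -1.06276024  0.88854808]
```

View pics/c3.png

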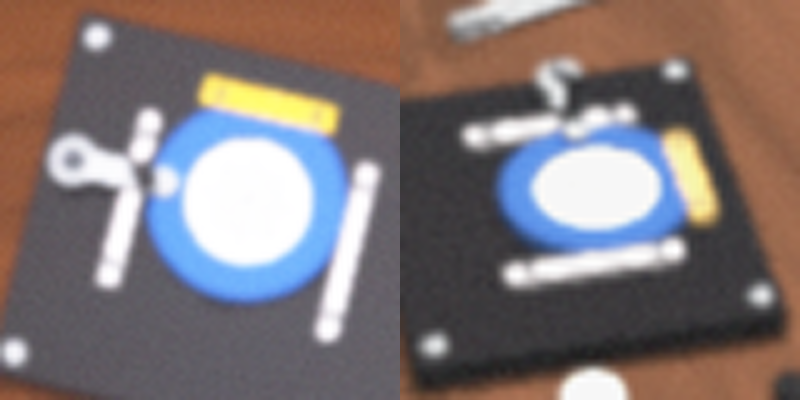

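The keeper lies across from its pivot at (75,160) to its end at (170,182), over the rim. That is parallel to the bar, so it is at the stop. The flat lies along the bar at (265,115), and the robot is clear.

```bash
python3 -c "
from plant import close_job;print(close_job())"
```

```text
the job is handed in; nothing more can be done
None
```

I handed the job in at about 22 s: the flat was pressed home along the bar at about 9 N, the keeper is at its stop over the rim, and the arm is clear; the hand-in returned no verdict.

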